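# Turn the frying pan's induction dial up one click

## Task

The frying pan on the two-zone induction hob wants a little more heat: lay a fingertip lightly on the dial that stands right in front of the frying pan and turn it clockwise by the friction of the fingertip, without gripping it, until it has clicked into the next setting and no further. Leave the other dial at its setting, press gently, and do not lift or shift the pans, the sauce jar or the turner; take the finger off when the dial has clicked.

Things in the scene. Friction and masses are not known exactly. Their poses are not given: they have to be found in the camera images.
- hob: two-zone induction hob, 380 (x) by 580 (y) by 62 mm high, black glass top on steel; fixed. Origin: centre of its underside, on the table; x points from the control strip (next to the robot) to the back, y to the left seen from the robot. Zones (grey circles, 196 mm) are centred at x +48, y +145 and -145 mm; each zone's dial is straight in front of it, at x -137, y +145 or -145 mm.
- dial_seat_left: left zone's dial (hob y +145) on its spring. Origin: on its upright turning axis, level with the glass (62 mm above the table). Low aluminium disc, 50 mm diameter, knurled rim; on top a flat knurled ring, radius 16 to 22 mm, 8 mm above the glass, round a dished centre 3 mm lower. Sinks up to 4 mm under a finger (2 N to start, 10 N at the stop), springs back. Press or squeeze with less than 25 N. Friction about 0.5.
- dial_seat_right: the right zone's dial (hob y -145 mm), the same in all respects; origin as for the left one.
- dial_left (a joint): angle of the left dial, rad, growing clockwise seen from above (more heat). Seven click settings 0.524 (30 degrees) apart: off at 0, 1 to 6 at 0.524, 1.047, 1.571, 2.094, 2.618, 3.142 (end stop). Starts on setting 1 or 2. Between settings it resists with up to 0.02 N m (about 1 N at the ring), falling to nothing halfway; let go past halfway it snaps into the next by itself.
- dial_right (a joint): angle of the right dial, as for the left one; it too starts on setting 1 or 2.
- dial_left_mark (a point): point on the black pointer line of the left dial's top ring, 18 mm from the axis, 8 mm above the glass. Seen from the robot the pointer looks left (hob +y) at off and straight back (hob +x) at setting 3; white marks on the glass round the dial show the settings.
- dial_right_mark (a point): the same point on the right dial.
- frypan: frying pan, dark steel, shallow: 200 mm across the rim, 42 mm deep, with a black handle pointing away from the robot, rising to 67 mm above the glass 255 mm from the pan's centre. Stands loose on the left or the right zone. Origin: centre of its underside. Not to be moved.
- saucepan: saucepan, bright steel, 154 mm across, 76 mm deep, with a black handle pointing away from the robot; stands loose on the other zone. Origin: centre of its underside. Not to be moved.
- sauce_jar: closed glass jar, 68 mm diameter, 95 mm high, on the table to the left of the hob. Origin: centre of its underside. Not to be moved.
- turner: kitchen turner, 280 mm long, lying on the table to the right of the hob. Not to be moved.

How it is judged:
By the outcome, as a careful person would: the job done as asked, in the order asked, and still so for the second after the job is handed in, with the robot touching nothing.
It also fails if it takes over 40 s, if anything falls off the work surface, if the arm or the gripper's body presses on something with over 40 N, if the wrist force passes 120 N, or if a joint passes its speed limit or range.

## Robot

A 6-joint arm with a two-finger parallel gripper is mounted at the origin on the work surface. World frame = base frame: x ahead of the robot, y to its left, z up, the work surface at z = 0. Lengths are in m, angles in degrees, forces in N, time in s.
With the tool pointing down it reaches from about 0.325 to 0.9 m from the base axis. Payload 6.1 kg.
Tool frame: the origin (TCP) lies between the finger pads; the fingertips stand 11 mm ahead of it and the grasp point (between the pads) lies 8 mm behind it; z points along the fingers, x is the direction in which the jaws open and shut, and the axes are right-handed (so a half turn about z gives the same grasp; the last joint's range is limited). The gripper opens to 85 mm and grips with 20 to 120 N. Pads are 22 mm wide; open, the fingers measure 114 mm over their backs; the gripper's body (76 mm by 85 mm) begins 54 mm behind the grasp point. The pads swing forward as they close: fully open they stand 13 mm farther back than shut.
Start: joints at [62.619, 12.628, 87.462, -0, 79.91, -7.225], TCP at [0.215, 0.587, 0.242] pointing down, gripper open.
Joint ranges: [-170.65, 170.65], [-52.31, 119.04], [5.05, 147.46], [-71.25, 251.25], [11.57, 151.72], [-153.62, 153.62]. Speed limits (degrees/s): [147.25, 147.25, 172.46, 180, 180, 180].

## Interface

Orientations are given as a 3x3 rotation matrix whose columns are the frame's x, y, z axes.
In Python, from rig import r, gripper_to, planner, snapshot, camera_params, sensors gives the robot as it stands. The module is installed in compiled form; this text tells all that it offers. Calls block until the motion is done:
- r.goto(position, orientation): joint-space move of the TCP to a pose.
- r.line_to(position, rotation=None, vel=0.15, f_stop=None): straight line of the TCP; rotation=None keeps the orientation; vel is the mean speed in m/s. With f_stop (N) it stops when the force on the tool has changed by that much, and returns True; else False.
- r.goto_joints(angles): joint-space move.
- gripper_to(opening, newtons=None): finger opening in m; newtons is the grip in N (None keeps the last); returns when the fingers have stopped.
- r.pause(seconds).
- planner.ik(position, orientation): joint angles nearest the present ones, or None.
- snapshot(name): name is "scene" or "top" or "wrist"; returns the picture (420x560x3 uint8, blue, green, red); there is no depth.
- camera_params(name): a dict with "fovy" (degrees; the focal length in pixels is half the picture's height over the tangent of half this angle, whatever the lens; pixels are square), "cx", "cy" (the principal point, pixels), "camera_from_world" (4x4, takes a point from world to camera coordinates). Camera axes: x right, y up, looking along -z (the intrinsics and any distortion apply to the point x, -y, -z); pixel columns grow to the right and rows downward; lengths in m; the calibration is good to about 2 mm. A picture is of the moment at which its call begins: read the wrist's pose just before it. camera_params takes no time and is no camera call; for the wrist camera it gives the pose at the moment of the call.
A pose or a line that the arm cannot do raises r.IKError and nothing moves.
- r.sign_off(): hands the job in, once; it reports no verdict.
Readings, each from a call of its own:
- sensors.read_clock(): time.
- sensors.read_qpos(): joint angles.
- sensors.read_dq(): joint speeds.
- sensors.read_effort(): joint torques, N m.
- sensors.read_ee_pos(): TCP position.
- sensors.read_orientation(): TCP orientation.
- sensors.read_wrist_force(): force on the tool from outside, world axes, zero at the start.
- sensors.read_ft_torque(): the same for the moment, N m.
- sensors.read_gripper_width(): finger opening in m.
Only numpy, scipy, OpenCV 4.12 (cv2) and the standard library are available. Lean on these libraries where they do the work, as an engineer would, in place of code of your own. Each camera call takes 0.05 s, during which the arm holds its last target. There are 200 camera calls.

## Working session

There is one attempt and no reset: what is moved stays moved. The work goes in short steps, each a Python script; the robot and the scene stay as the last script left them, time stands still between calls to the robot, and variables do not carry over. Pictures are saved under pics/ and viewed, about 8 in all and at most 12, crops included, and the job is handed in when it is done.

```bash
mkdir -p pics
python3 - <<'E'
from rig import *
import cv2,numpy as np
for n in("scene","top"):
    p=camera_params(n);print(n,p)
    cv2.imwrite(f"pics/{n}0.png",snapshot(n))
print(sensors.read_clock(),sensors.read_orientation())
E
```

```text
scene {'fovy': 46.57831145494049, 'cx': 276.6072111230067, 'cy': 218.39172704442518, 'camera_from_world': array([[-0.83047164,  0.55682833,  0.01609534,  0.46445981],
       [-0.43277179, -0.66310339,  0.61073928,  0.17258695],
       [ 0.35074981,  0.50023605,  0.79166815, -1.94301628],
       [ 0.        ,  0.        ,  0.        ,  1.        ]])}
top {'fovy': 55.747875954698166, 'cx': 279.0773417024505, 'cy': 208.7387766018294, 'camera_from_world': array([[-0.01125908, -0.99993168, -0.00314237, -0.01105118],
       [ 0.99767381, -0.01144485,  0.06720109, -0.55521513],
       [-0.06723246, -0.00237843,  0.9977345 , -1.35633823],
       [ 0.        ,  0.        ,  0.        ,  1.        ]])}
0.1 [[ 3.44609759e-01  9.38745682e-01 -8.11880810e-04]
 [ 9.38744410e-01 -3.44610642e-01 -1.56121626e-03]
 [-1.74536779e-03 -2.24138214e-04 -9.99998452e-01]]
```

View pics/top0.png

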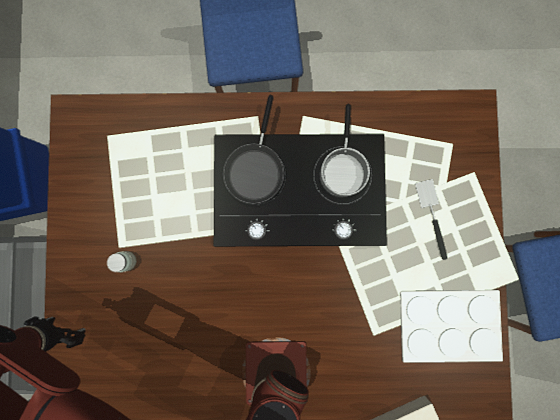

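View pics/scene0.png

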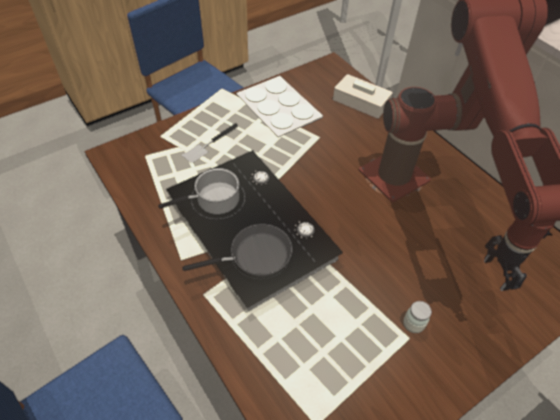

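The frying pan is on the left zone (top picture, 254,174), so the left dial at about (257,230) is the target. The saucepan is on the right, with its dial at (344,230). Next I'll locate the dial and look closer with the wrist camera.

```bash
cat > h.py <<'E'
from rig import *
import cv2,numpy as np
def ray(p,u,v,z):
    T=p["camera_from_world"];f=210/np.tan(np.radians(p["fovy"]/2))
    d=T[:3,:3].T@np.array([(u-p["cx"])/f,-(v-p["cy"])/f,-1]);c=-T[:3,:3].T@T[:3,3]
    return c+d*(z-c[2])/d[2]
def proj(p,X):
    T=p["camera_from_world"];f=210/np.tan(np.radians(p["fovy"]/2))
    c=T[:3,:3]@np.asarray(X)+T[:3,3]
    return p["cx"]+f*c[0]/-c[2],p["cy"]-f*c[1]/-c[2]
def down(yaw): # tool x axis at yaw in the world, z down
    c,s=np.cos(np.radians(yaw)),np.sin(np.radians(yaw))
    return np.array([[c,s,0],[s,-c,0],[0,0,-1.]])
E
python3 - <<'E'
from h import *
np.set_printoptions(precision=4,suppress=True)
p=camera_params("top")
for n,u,v,z in[("dL",257,230,.07),("dR",344,230,.07),("c1",214,135,.062),("c2",386,134,.062),("c3",386,245,.062),("c4",214,246,.062)]:print(n,ray(p,u,v,z))
p=camera_params("scene")
for n,u,v in[("dL",306,229),("dR",261,177)]:print(n,ray(p,u,v,.07))
w=camera_params("wrist");print(w, sensors.read_ee_pos())
T=w["camera_from_world"];R=sensors.read_orientation();c=-T[:3,:3].T@T[:3,3]
print("cam in tool",R.T@(c-sensors.read_ee_pos()),R.T@T[:3,:3].T)
im=snapshot("top");cv2.imwrite("pics/topc.png",cv2.resize(im[205:255,205:395],None,fx=4,fy=4,interpolation=cv2.INTER_CUBIC))
E
```

```text
dL [0.4817 0.0567 0.07  ]
dR [ 0.4784 -0.2322  0.07  ]
c1 [0.8058 0.2008 0.062 ]
c2 [ 0.8022 -0.3832  0.062 ]
c3 [ 0.427  -0.3722  0.062 ]
c4 [0.4301 0.2009 0.062 ]
dL [0.4821 0.0654 0.07  ]
dR [ 0.4812 -0.2236  0.07  ]
{'fovy': 59.65578223043612, 'cx': 278.13742363633145, 'cy': 211.17528082466026, 'camera_from_world': array([[ 0.3441,  0.9389, -0.0019, -0.6242],
       [-0.893 ,  0.3267, -0.3095,  0.0388],
       [-0.2899,  0.1082,  0.9509, -0.3785],
       [ 0.    ,  0.    ,  0.    ,  1.    ]])} [0.2151 0.5863 0.2413]
cam in tool [ 0.0002 -0.0805 -0.1294] [[ 1.     -0.0005  0.    ]
 [-0.0005 -0.9508 -0.3097]
 [ 0.0002  0.3097 -0.9508]]
```

View pics/topc.png

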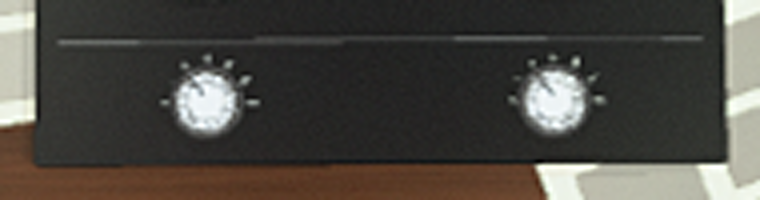

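Both pointers look like setting 2 (the left one is at about 56° from left). I'll close the fingers and look from near, with the camera on the pan side so the pointer stays visible while the finger works the dial's near side.

Run:
```python
from h import *
np.set_printoptions(precision=4,suppress=True)
gripper_to(0.0,20)
r.goto([.470,.060,.19],down(-90))
p=camera_params("wrist");np.save("w1.npy",p,allow_pickle=True)
im=snapshot("wrist");cv2.imwrite("pics/w1.png",im)
print(sensors.read_clock(),sensors.read_qpos(),sensors.read_ee_pos(),sensors.read_gripper_width(),sensors.read_wrist_force())
print(proj(p,[.482,.060,.07]),proj(p,[.500,.060,.07]))
```

```text
3.075 [ -2.2049  -5.8889 112.5772   0.0104  73.295   87.7094] [0.4701 0.0606 0.1902] -0.00019530448827875682 [-0.0846 -0.2451  0.833 ]
(np.float64(279.63623479508766), np.float64(191.4777231253373)) (np.float64(279.7159750967074), np.float64(166.21169806376952))
```

View pics/w1.png

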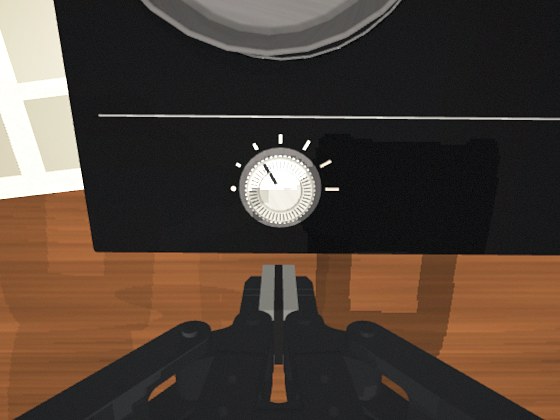

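The pointer runs from (276,184) out to (264,165), about 56° from left, so the dial is on setting 2 and the target is setting 3, whose mark is straight back at (280,138). The dial centre is at (280,188). Next I'll touch the near side of the ring gently.

```bash
cat >> h.py <<'E'
R=.020
def pose(C,a,z): # a: clockwise angle (deg) from the near side of the dial
    t=np.radians(a)
    return [C[0]-R*np.cos(t),C[1]+R*np.sin(t),z],down(-90-a)
E
python3 - <<'E'
from h import *
np.set_printoptions(precision=4,suppress=True)
C=ray(camera_params("wrist"),280,188,.069);print(C);np.save("C.npy",C)
r.goto(*pose(C,-15,.10))
f0=sensors.read_wrist_force()
r.line_to(pose(C,-15,.087)[0],vel=.05)
print(r.line_to(pose(C,-15,.0765)[0],vel=.008,f_stop=5))
print(sensors.read_clock(),sensors.read_ee_pos(),f0,sensors.read_wrist_force()-f0)
cv2.imwrite("pics/w2.png",snapshot("wrist"))
E
```

```text
[0.4843 0.0598 0.069 ]
True
4.9167 [0.4649 0.0546 0.0787] [ 1.4921 -0.65    0.0576] [-1.6377  0.738   4.9532]
```

View pics/w2.png

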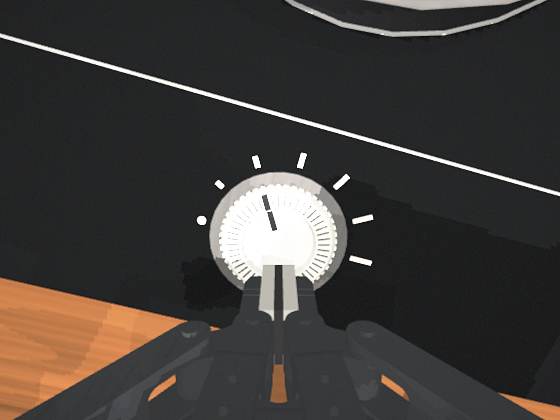

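The fingertip rests on the near part of the ring at (278,270) with 5 N. The pointer (274,230 to 265,197) still points at the setting 2 mark (256,162). Next I'll sweep the arc with the tool turning along with the dial, watching the force.

Run:
```python
from h import *
np.set_printoptions(precision=3,suppress=True)
C=np.load("C.npy");z=sensors.read_ee_pos()[2]
for a in(-10,-5,0,5,10,14):
    p,o=pose(C,a,z)
    r.line_to(p,o,vel=.006)
    f=sensors.read_wrist_force();print(a,sensors.read_ee_pos(),f)
    if f[2]>15:print("high");break
    if f[2]<3.5:z-=.0005
    if f[2]>8:z+=.0005
cv2.imwrite("pics/w3.png",snapshot("wrist"));print(sensors.read_clock())
```

```text
-10 [0.465 0.056 0.079] [-1.367 -0.931  4.592]
-5 [0.464 0.058 0.079] [-1.63  -1.002  4.753]
0 [0.464 0.06  0.079] [-2.976 -1.298  4.013]
5 [0.465 0.062 0.079] [-0.834  1.525  5.121]
10 [0.465 0.063 0.079] [-0.577 -0.779  4.348]
14 [0.465 0.065 0.079] [ 0.145 -0.628  4.81 ]
7.625
```

View pics/w3.png

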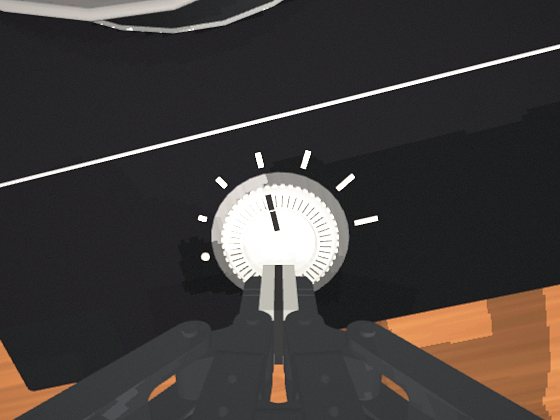

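The pointer (277,229 to 268,197) now points at the fourth mark, (260,160), which is setting 3. Next I'll lift off and check.

Run:
```python
from h import *
np.set_printoptions(precision=3,suppress=True)
p=sensors.read_ee_pos()
r.line_to([p[0],p[1],.10],vel=.03)
r.line_to([.470,.060,.19],down(-90),vel=.08)
r.pause(.3)
a=snapshot("wrist");t=snapshot("top")
c=cv2.resize(a[110:250,180:380],None,fx=3,fy=3,interpolation=cv2.INTER_CUBIC)
t0=cv2.imread("pics/top0.png")
x=cv2.resize(np.hstack([t0[205:250,300:390],t[205:250,300:390]]),(600,150),interpolation=cv2.INTER_CUBIC)
cv2.imwrite("pics/w4.png",np.vstack([c,x]))
print(sensors.read_clock(),sensors.read_wrist_force())
```

```text
10.1583 [ 0.666 -0.117  0.356]
```

View pics/w4.png

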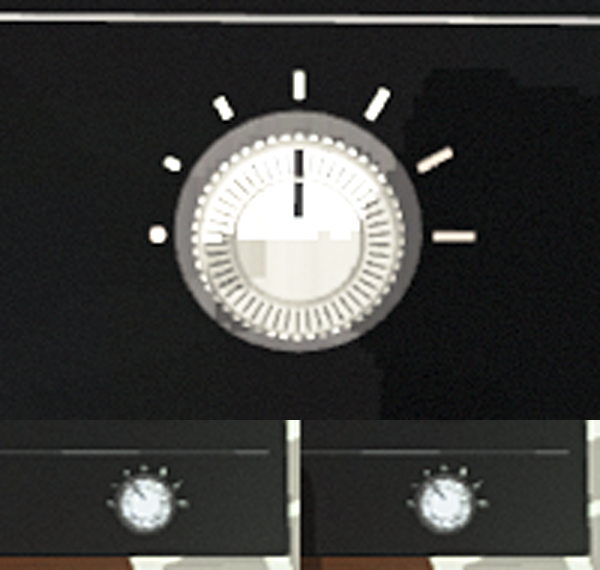

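The left pointer (298,150–215) points straight at the setting 3 mark (299,85). The right dial looks the same before and after, and the finger is well clear.

```bash
python3 -c "
from rig import *
r.sign_off()"
```

```text
the job is handed in; nothing more can be done
```

The dial in front of the frying pan (the left one) is turned up one click, from setting 2 to setting 3, and the job is handed in.

- **How:** I laid the closed fingertips on the near side of the dial's ring with about 5 N. I then turned the dial 29° clockwise by friction alone and lifted straight off. The upward force stayed between 4.0 and 5.1 N at each step of the turn.
- **Last checks:** After lifting off, the pointer sat exactly on the setting 3 mark. The right dial looked the same before and after. The wrist force was near zero with the finger about 11 cm clear of the dial, and the robot clock read 10.2 s.
- **Not checked:** I took no separate after-picture measurement of the pans, jar or turner, but the arm never came near them. No check failed. The early top and scene camera estimates of the dial's position differed by about 9 mm in y, so I used the wrist camera's value.

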